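# Slide the lens along the rail into its corner pocket

### The arm

A 6-joint arm with a two-finger parallel gripper is mounted at the origin on the work surface. World frame = base frame: x ahead of the robot, y to its left, z up, the work surface at z = 0. Lengths are in mm, angles in rad, forces in N, time in s.
With the tool pointing down it reaches from about 400 to 925 mm from the base axis. Payload 12.5 kg.
Tool frame: the origin (TCP) lies between the finger pads; the fingertips stand 25 mm ahead of it and the grasp point (between the pads) lies 6 mm ahead of it; z points along the fingers, y is the line along which they close (so a half turn about z gives the same grasp; the last joint's range is limited). The gripper opens to 95 mm and grips with 3 to 60 N. Pads are 20 mm wide; open, the fingers measure 119 mm over their backs; the gripper's body (75 mm by 180 mm) begins 59 mm behind the grasp point.
Start: joints at [1.128, 0.491, 1.559, -0, 1.092, -0.106], TCP at [206.526, 589.908, 239.661] pointing down, gripper open.
Joint ranges: [-3.1, 3.1], [-0.84, 2.19], [0.05, 2.79], [-1.13, 4.28], [0.06, 2.93], [-2.69, 2.69]. Speed limits (rad/s): [2.22, 2.22, 2.79, 3.14, 3.14, 3.14].

### API

Orientations are given as [roll, pitch, yaw] about the fixed x, y, z axes, in that order (R = Rz(yaw) Ry(pitch) Rx(roll)).
In Python, from cell import state, read_camera, job_done, cut_out gives the robot as it stands. The module is installed in compiled form; this text tells all that it offers.
- The arm moves only by the tool jog_arm, never from a script. Its argument "motion" is a list of rows, each a list of 2 entries, a list of its own where there are three numbers: the shift along the tool's x, y, z in mm, then the turn about the tool's z in rad. A call has 1 to 5 rows; each row is the pose to reach, as a shift and turn from the pose commanded when the call began, along the tool's axes at that moment; what a row does not reach only later rows make up. A row lasts 1/10 s, in which the tool goes at most 50 mm and 8.59 degrees, less where a joint would pass 70% of its speed; a pose out of reach is approached as far as the arm can. A call with a gripper value outside its range is refused whole. "grip" is the closure, from 0 (fully open) to 1 (shut), set as the call begins (left out, the last holds). The fingers move at their own pace and stop on an object; the grip force is fixed at half the most. Time passes only in rows, so rows that repeat a pose let the fingers close. It gives the time, the measured TCP pose, the force, the opening and the grip force at its end, in the units of the state.
- state(): the state, without advancing time (a new reading comes with each control period).
- read_camera(name): name is "side" or "top"; returns a dict with "img" (420x560x3 uint8, blue, green, red), "vertical_fov" (degrees; the focal length in pixels is half the picture's height over the tangent of half this angle, whatever the lens; pixels are square), "cx", "cy" (the principal point, pixels), "extrinsics" (4x4, takes a point from camera to world coordinates). Camera axes: x right, y up, looking along -z (the intrinsics and any distortion apply to the point x, -y, -z); pixel columns grow to the right and rows downward; lengths in mm; the calibration is good to about 2 mm. A picture is of the moment at which its call begins. There is no depth.
- job_done(): hands the job in; it is judged then, once.
Trained networks look in a picture, given as the dict that the camera call returned (one of the last four; its "shot" number tells which), for a name from the list of things; names that differ only in an ending like _2 or _b are one class to them, and where a whole thing is asked for, a point or a joint stands for the part that bears it (a point fixed in the world has none). Each returns a list of dicts, best first, with "p" (0 to 1); they miss things now and then, are a little off and sometimes report something else, mostly with a low value. They report only what shows in the picture. A call takes as long as a camera call. They do not tell look-alikes from the thing itself.
- cut_out(name, picture): "region" (420x560 bool, what is visible of it) and "box" ([left, top, right, bottom] in pixels, round what is visible of it).
The state is a dict: "t": time; "joints": joint angles; "qvel": joint speeds; "tau": joint torques, N m; "eef_pos": TCP position; "tcp_rot": TCP orientation; "ft_force": force on the tool from outside, world axes, zero at the start; "moment": the same for the moment, N m; "opening": opening from 0.0 (shut) to 1.0 (fully open); "grip_force": force on a finger pad.
Only numpy, scipy, OpenCV 4.12 (cv2) and the standard library are available. Lean on these libraries where they do the work, as an engineer would, in place of code of your own. Each camera call takes 0.05 s, during which the arm holds its last target. There are 200 camera calls.

### The job

On the white optics board, push the orange-rimmed lens with the fingertips across to the long aluminium rail, so that it touches the rail near the middle, well short of both end pockets. Then, keeping it against the rail, slide it along into the blue corner pocket at the end where the black ray box stands, until it sits fully home against both the rail and the end stop, and take the hand away. Do not lift or tip the lens, and leave the ray box, screen, pot and bottle where they stand.

Things in the scene. Friction and masses are not known exactly. Their poses are not given: they have to be found in the camera images.
- board: White optics board fixed to the table: plate 6 mm thick, x from -105 to +65 mm, y from -170 to +170 mm of its origin, which is at the table surface. +x points away from the robot, +y to the robot's left, give or take 0.25 rad. A rail runs along y near its far edge, with a corner pocket at each end; all stand 12 mm above the plate (top at z = 18 mm).
- rail (a point): Middle of the aluminium rail's working face at the plate's surface: x = +45, y = 0, z = 6 mm in the board's frame. The face looks to -x and runs from y = -150 to +150 mm.
- lens: Lens in a round orange mount, a disc 50 mm in diameter and 12 mm thick, about 60 g, with a dark, glazed centre; lying loose and flat on the white plate, in the middle of its length and 30 to 55 mm clear of the rail at the start. Origin at the centre of its underside, on the plate's surface (z = 6 mm); its z axis is up. Polished and slippery (friction about 0.3).
- pocket_left (a point): Where the lens's origin lies when fully home in the +y pocket: x = +20, y = +115, z = 6 mm in the board's frame. The pocket is 58 mm wide and open to the middle: rail, blue end stop (inner face y = 140 mm, x = -21 to +45) and, on the robot's side, a blue lip 8 mm thick (x = -21 to -13, y = 110 to 140 mm). Its floor is the plate.
- pocket_right (a point): The same for the pocket at the board's -y end (mirror image): x = +20, y = -115, z = 6 mm in the board's frame.
- ray_box: Black ray box (light source), 60 x 90 x 50 mm high, standing loose on the table just beyond one end of the board, its centre about 140 mm from the pocket at that end and about 365 mm from the other; this end varies. Origin at the centre of its underside.
- screen: White screen, a thin upright plate 90 mm wide, 97 mm high in all, on a wooden foot 70 x 60 mm, standing loose beyond the end of the board away from the ray box. Origin at the centre of its underside.
- pot: Small white sample pot with red lid, 38 mm in diameter, 34 mm high, loose on the table on the robot's side of the board. Origin at the centre of its underside.
- bottle: Small amber bottle with black cap, 40 mm in diameter, 70 mm high, loose on the table on the robot's side of the board. Origin at the centre of its underside.
There are look-alikes about, which are no part of the job. What is shaped like the ray_box but red is not meant.

How it is judged:
By the outcome, as a careful person would: the job done as asked, in the order asked, and still so for the second after the job is handed in, with the robot touching nothing.
It also fails if it takes over 42 s, if anything falls off the work surface, if the arm or the gripper's body presses on something with over 40 N, if the wrist force passes 120 N, or if a joint passes its speed limit or range.

## Working session

There is one attempt and no reset: what is moved stays moved. The work goes in short steps, Python scripts to look and compute and a tool call to move; the robot and the scene stay as the last step left them, time stands still between calls to the robot, and variables do not carry over. Pictures are saved under pics/ and viewed, at most 10 in all, crops included, and the job is handed in when it is done.

Besides the shell and the picture viewer there is one more tool, called after "Emit:" by a JSON object that holds its "op" and its "data", one argument or row to a line. jog_arm: Moves the arm, as the interface text tells. Its arguments: {"type":"object","properties":{"motion":{"type":"array"},"grip":{"type":"number"}},"required":["motion"]}

```bash
mkdir -p pics; cat > h.py <<'E'
import numpy as np, cv2
from cell import *
def ray(p,u,v):
    f=p["img"].shape[0]/2/np.tan(np.radians(p["vertical_fov"])/2)
    E=np.array(p["extrinsics"]);d=E[:3,:3]@np.array([(u-p["cx"])/f,-(v-p["cy"])/f,-1]);return E[:3,3],d
def onz(p,u,v,z):
    o,d=ray(p,u,v);return (o+d*(z-o[2])/d[2])[:2]
def proj(p,X):
    f=p["img"].shape[0]/2/np.tan(np.radians(p["vertical_fov"])/2)
    E=np.array(p["extrinsics"]);c=E[:3,:3].T@(np.array(X,float)-E[:3,3]);return p["cx"]+f*c[0]/-c[2],p["cy"]-f*c[1]/-c[2]
E
python3 - <<'E'
from h import *
ims=[]
for n in("top","side"):
    p=read_camera(n); cv2.imwrite(f"pics/{n}0.png",p["img"])
    print(n,[k for k in p],p["vertical_fov"],p["cx"],p["cy"],np.round(p["extrinsics"],2).tolist())
    for o in("board","lens","ray_box","screen","pot","bottle"):
        for r in cut_out(o,p)[:3]:
            b=r["box"];m=r["region"];v,u=np.nonzero(m);print(o,round(r["p"],2),b,m.sum(),onz(p,u.mean(),v.mean(),10).round())
print(state())
E
```

```text
top ['img', 'vertical_fov', 'cx', 'cy', 'extrinsics', 'shot'] 44.679415907563076 279.8493450082816 208.5506230744395 [[0.01, 0.99, -0.14, 340.37], [-1.0, 0.01, 0.0, 54.87], [0.0, 0.14, 0.99, 1259.38], [0.0, 0.0, 0.0, 1.0]]
board 0.84 [247.5, 152.9, 389.8, 245.8] 9018 [547. -41.]
lens 0.58 [319.5, 186.1, 338.0, 209.2] 337 [552. -70.]
ray_box 0.92 [185.9, 130.1, 224.6, 171.8] 1028 [678. 239.]
ray_box 0.69 [179.3, 240.0, 209.1, 277.7] 1059 [404. 257.]
ray_box 0.62 [124.5, 197.0, 166.1, 227.3] 1040 [514. 380.]
screen 0.81 [401.7, 141.0, 429.8, 183.7] 839 [ 640. -290.]
pot 0.54 [259.4, 264.1, 274.9, 277.5] 160 [375.  83.]
bottle 0.67 [374.0, 234.6, 395.3, 254.5] 262 [ 437. -206.]
side ['img', 'vertical_fov', 'cx', 'cy', 'extrinsics', 'shot'] 46.82741941375505 277.0174804696268 207.32322525829917 [[-1.0, 0.07, -0.05, 472.78], [-0.09, -0.71, 0.7, 700.97], [0.02, 0.7, 0.72, 710.77], [0.0, 0.0, 0.0, 1.0]]
board 0.72 [224.0, 137.6, 319.1, 251.1] 8745 [543.  -9.]
board 0.7 [251.7, 166.5, 279.1, 184.9] 353 [551. -74.]
lens 0.92 [253.4, 165.8, 280.3, 184.7] 339 [551. -72.]
ray_box 0.94 [237.3, 24
[... 371 characters left out ...]
4. -230.]
{'t': 0.7, 'joints': array([ 1.12839165e+00,  4.90870423e-01,  1.55886543e+00,  2.53872371e-05,
        1.09167606e+00, -1.05587372e-01]), 'qvel': array([-6.35912576e-04, -1.07449816e-03, -3.27793351e-04,  4.58855320e-04,
        5.11189161e-04, -2.19772999e-05]), 'tau': array([-1.87975136e-03, -6.12345028e+01, -2.58402872e+01,  6.91923313e-02,
        4.44307295e-02, -4.68124279e-05]), 'eef_pos': array([206.53466388, 589.92731161, 239.69125078]), 'tcp_rot': array([ 3.14141054e+00, -3.35655294e-06,  2.80476365e+00]), 'ft_force': array([ 0.05501827, -0.50765419,  0.88316585]), 'moment': array([-0.01778325, -0.00751864,  0.01992281]), 'grip_force': 0.0, 'opening': 0.9970278369653605}
```

```bash
python3 - <<'E'
import cv2
a=cv2.imread("pics/top0.png")[110:290,110:440];cv2.imwrite("pics/top0c.png",cv2.resize(a,None,fx=2.4,fy=2.4,interpolation=2))
a=cv2.imread("pics/side0.png")[70:420,180:420];cv2.imwrite("pics/side0c.png",cv2.resize(a,None,fx=1.7,fy=1.7,interpolation=2))
E
```

```text
(no output)
```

View pics/top0c.png

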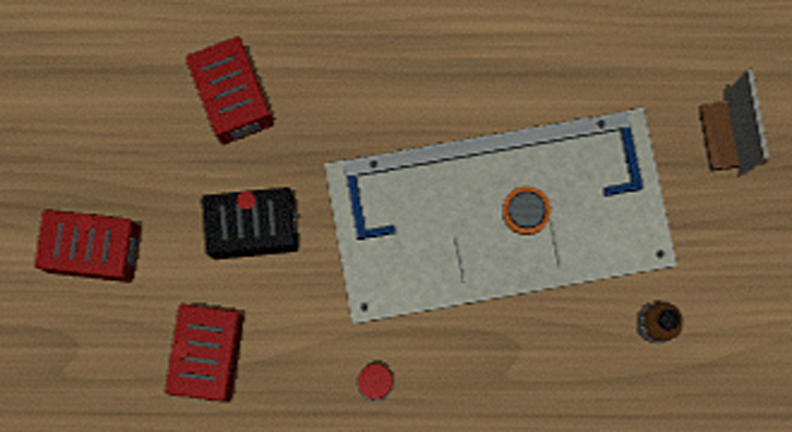

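View pics/side0c.png

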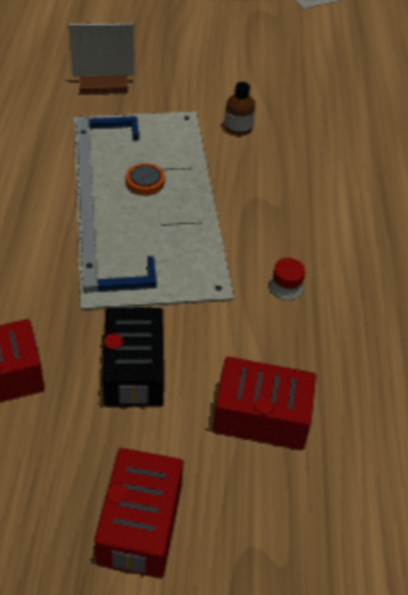

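The black box (top px ~(214,202)) is the only black one of four box shapes (red ones near px (205,148), (194,257), (146,212)). It stands at the board's left end (+y), so pocket_left is the goal. Next I fit the board pose.

```bash
python3 - <<'E'
from h import *
C=np.array([[65,170],[65,-170],[-105,-170],[-105,170]],float)
px={"top":np.array([[325,165],[642,108],[676,265],[353,323]])/2.4+110,
    "side":np.array([[82,307],[75,118],[197,112],[232,298]])/1.7+[180,70]}
for n in("top","side"):
    p=read_camera(n); W=np.array([onz(p,u,v,6) for u,v in px[n]])
    m=W.mean(0);mc=C.mean(0);U,S,V=np.linalg.svd((C-mc).T@(W-m));R=(U@V).T;t=m-R@mc
    print(n,"yaw",np.arctan2(R[1,0],R[0,0]),"t",t,"res",(W-(C@R.T+t)).round(1).tolist())
    hsv=cv2.cvtColor(p["img"],cv2.COLOR_BGR2HSV)
    r=cut_out("lens",p)[0]; 
    u0,v0=[(r["box"][i]+r["box"][i+2])/2 for i in(0,1)]
    print("lens boxcentre",onz(p,u0,v0,14), "board", R.T@(onz(p,u0,v0,14)-t))
    # orange mask ellipse
    M=cv2.inRange(hsv,(5,120,80),(22,255,255)); K=np.zeros_like(M);K[int(v0)-18:int(v0)+18,int(u0)-20:int(u0)+20]=255
    pts=cv2.findNonZero(M&K);hull=cv2.convexHull(pts);mm=cv2.moments(hull);c=(mm["m10"]/mm["m00"],mm["m01"]/mm["m00"])
    w=onz(p,*c,14);print("hull",c,w,"board",R.T@(w-t))
    for o in ("pocket_left","rail"):pass
E
```

```text
top yaw 0.18567820582430433 t [567.38773502 -41.58041877] res [[-1.1, -1.3], [-0.8, 1.1], [0.4, 1.1], [1.6, -0.9]]
lens boxcentre [545.26091628 -70.87584828] board [-27.15480762 -24.70697717]
hull (328.98752228163994, 197.18835412953058) [551.93196022 -71.52251847] board [-20.71781425 -26.57409418]
side yaw 0.18068640361092442 t [567.07459143 -38.66836842] res [[-1.4, -2.4], [-0.9, 2.6], [-0.1, 1.1], [2.4, -1.4]]
lens boxcentre [548.43618066 -71.20613445] board [-24.18218235 -28.65865717]
hull (265.49198452183526, 174.30569375345493) [550.98531472 -71.71874383] board [-21.76666511 -29.6210133 ]
```

Emit:
{"op": "jog_arm", "data": {
  "motion": [
    [[-321,-89,0],1.051],
    [[-321,-89,0],1.051],
    [[-321,-89,0],1.051],
    [[-321,-89,0],1.051],
    [[-321,-89,0],1.051]
  ],
  "grip": 1
}}

```text
t: 1.4
eef_pos: [413.3, 445.9, 239.8]
tcp_rot: [3.141, -0.0, 2.049]
ft_force: [0.4, 0.9, 0.4]
opening: 0.636
grip_force: 0.0
```

```bash
cat >> h.py <<'E'
T=np.array([567.2,-40.1]);Y=0.183
RB=np.array([[np.cos(Y),-np.sin(Y)],[np.sin(Y),np.cos(Y)]])
def b2w(x,y): return T+RB@[x,y]
def go(x,y,z,yaw):
    "tool-frame shift to board-frame target"
    s=state();p=s["eef_pos"];a=s["tcp_rot"][2];d=np.r_[b2w(x,y)-p[:2],z-p[2]]
    print("t",round(s["t"],2),"pos",p.round(1),"board",(RB.T@(p[:2]-T)).round(1),"yaw",round(a,3),"F",s["ft_force"].round(1))
    print("shift",round(np.cos(a)*d[0]+np.sin(a)*d[1],1),round(np.sin(a)*d[0]-np.cos(a)*d[1],1),round(-d[2],1),"turn",round((a-yaw+np.pi)%(2*np.pi)-np.pi,3))
E
python3 -c "
from h import *
go(-73,-28,150,1.754)"
```

```text
t 1.4 pos [413.3 445.9 239.8] board [-62.9 505.9] yaw 2.049 F [0.4 0.9 0.4]
shift -507.9 -164.9 89.8 turn 0.295
```

Emit:
{"op": "jog_arm", "data": {
  "motion": [
    [[-508,-165,90],0.295],
    [[-508,-165,90],0.295],
    [[-508,-165,90],0.295],
    [[-508,-165,90],0.295],
    [[-508,-165,90],0.295]
  ]
}}

```text
t: 1.9
eef_pos: [453.6, 202.5, 198.0]
tcp_rot: [3.141, -0.0, 1.76]
ft_force: [1.4, -0.1, 0.0]
opening: 0.215
grip_force: 0.0
```

```bash
python3 -c "
from h import *
go(-73,-28,90,1.754)"
```

```text
t 1.9 pos [453.6 202.5 198. ] board [-67.6 259.2] yaw 1.76 F [ 1.4 -0.1  0. ]
shift -287.1 -7.2 108.0 turn 0.006
```

Emit:
{"op": "jog_arm", "data": {
  "motion": [
    [[-287,-7,48],0.006],
    [[-287,-7,48],0.006],
    [[-287,-7,48],0.006],
    [[-287,-7,48],0.006],
    [[-287,-7,108],0.006]
  ]
}}

```text
t: 2.4
eef_pos: [493.7, -31.0, 134.6]
tcp_rot: [3.136, 0.002, 1.753]
ft_force: [0.9, 0.3, -0.8]
opening: 0.006
grip_force: 0.0
```

```bash
python3 -c "
from h import *
go(-73,-28,60,1.754)"
```

```text
t 2.4 pos [493.7 -31.  134.6] board [-70.6  22.4] yaw 1.753 F [ 0.9  0.3 -0.8]
shift -50.4 -2.3 74.6 turn -0.001
```

Emit:
{"op": "jog_arm", "data": {
  "motion": [
    [[-50,-2,40],0],
    [[-50,-2,74],0],
    [[-50,-2,74],0],
    [[-50,-2,74],0],
    [[-50,-2,74],0]
  ]
}}

```text
t: 2.9
eef_pos: [499.9, -76.9, 60.9]
tcp_rot: [3.14, 0.001, 1.755]
ft_force: [-0.3, 0.5, 0.1]
opening: 0.006
grip_force: 0.0
```

```bash
python3 - <<'E'
from h import *
go(-73,-28,34,1.754)
p=read_camera("top")
q=state()["eef_pos"]
print([np.round(proj(p,[q[0],q[1],q[2]-25]))])
r=cut_out("lens",p)
for k in r[:2]:print(k["p"],k["box"])
cv2.imwrite("pics/t1.png",cv2.resize(p["img"][140:260,230:410],None,fx=4,fy=4,interpolation=2))
p=read_camera("side");print(np.round(proj(p,[q[0],q[1],q[2]-25])))
cv2.imwrite("pics/s1.png",cv2.resize(p["img"][120:270,200:350],None,fx=4,fy=4,interpolation=2))
E
```

```text
t 2.9 pos [499.9 -76.9  60.9] board [-72.9 -24. ] yaw 1.755 F [-0.3  0.5  0.1]
shift -4.0 -0.1 26.9 turn 0.001
[array([332., 217.])]
[290. 167.]
```

View pics/t1.png

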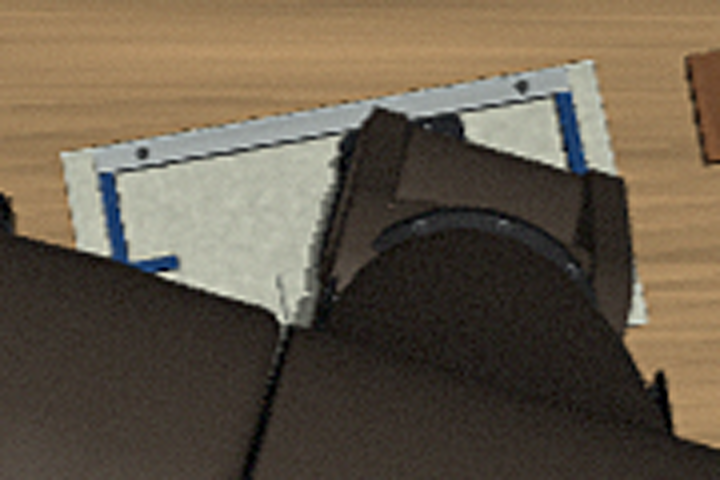

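View pics/s1.png

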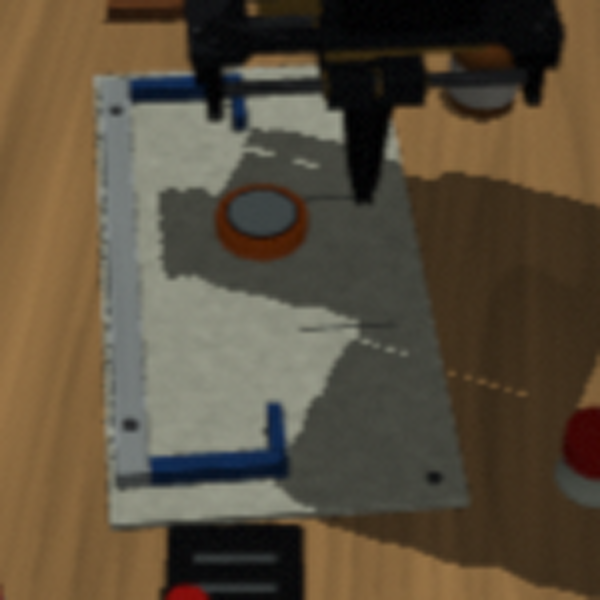

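The side view shows the closed fingertips at crop (364,200), which is image px (291,170) against a predicted (290,167), so calibration is good. The lens sits flat at crop (262,220), and the goal pocket beside the black box at crop (215,450). Descend and push toward the rail.

Emit:
{"op": "jog_arm", "data": {
  "motion": [
    [[-4,0,15],0],
    [[-4,0,27],0],
    [[-4,0,27],0],
    [[-4,5,27],0],
    [[-4,10,27],0]
  ]
}}

```text
t: 3.55
eef_pos: [510.3, -79.6, 32.3]
tcp_rot: [3.141, 0.0, 1.754]
ft_force: [0.0, 0.2, 0.4]
opening: 0.001
grip_force: 0.0
```

Emit:
{"op": "jog_arm", "data": {
  "motion": [
    [[0,6,0],0],
    [[0,12,0],0],
    [[0,18,0],0],
    [[0,24,0],0],
    [[0,29,0],0]
  ]
}}

```text
t: 4.05
eef_pos: [538.9, -74.4, 32.0]
tcp_rot: [3.142, -0.0, 1.754]
ft_force: [-1.3, 0.2, -0.4]
opening: 0.006
grip_force: 0.2
```

```bash
python3 - <<'E'
from h import *
go(-15,-28,34,1.754)
p=read_camera("side")
for k in cut_out("lens",p)[:1]:
    v,u=np.nonzero(k["region"]);w=onz(p,u.mean(),v.mean(),14);print(k["p"],k["box"],RB.T@(w-T))
cv2.imwrite("pics/s2.png",cv2.resize(p["img"][120:270,200:350],None,fx=4,fy=4,interpolation=2))
E
```

```text
t 4.05 pos [538.9 -74.4  32. ] board [-34.1 -28.6] yaw 1.754 F [-1.3  0.2 -0.4]
shift 0.6 19.1 -2.0 turn -0.0
0.9 [246.7, 164.7, 269.9, 185.3] [ -3.09392923 -24.57295468]
```

View pics/s2.png

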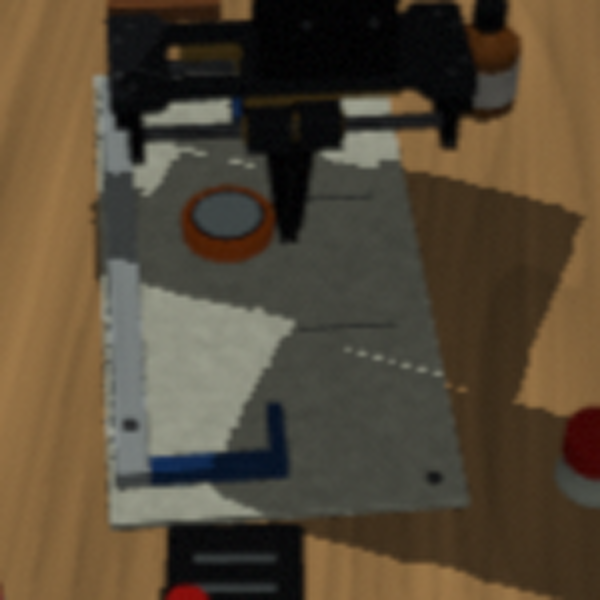

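The lens moves flat ahead of the fingertips (crop (228,222)), with about 23 mm left to the rail.

Emit:
{"op": "jog_arm", "data": {
  "motion": [
    [[0,5,-1],0],
    [[0,10,-1.5],0],
    [[0,14,-1.5],0],
    [[0,17,-1.5],0],
    [[0,19,-1.5],0]
  ]
}}

```text
t: 4.65
eef_pos: [557.3, -71.0, 33.5]
tcp_rot: [3.142, -0.0, 1.754]
ft_force: [-1.1, -0.7, 0.6]
opening: 0.007
grip_force: 0.6
```

Emit:
{"op": "jog_arm", "data": {
  "motion": [
    [[0,1,0],0],
    [[0,2,0],0],
    [[0,3,0],0]
  ]
}}

```text
t: 4.95
eef_pos: [560.0, -70.5, 33.5]
tcp_rot: [-3.142, -0.0, 1.754]
ft_force: [-0.7, -0.4, 1.3]
opening: 0.004
grip_force: 0.6
```

```bash
python3 - <<'E'
from h import *
go(-15,-28,34,1.754)
for n in ("side",):
  p=read_camera(n)
  for k in cut_out("lens",p)[:1]:
    v,u=np.nonzero(k["region"]);w=onz(p,u.mean(),v.mean(),14);print(k["p"],k["box"],RB.T@(w-T))
E
```

```text
t 4.95 pos [560.  -70.5  33.5] board [-12.6 -28.6] yaw 1.754 F [-0.7 -0.4  1.3]
shift 0.6 -2.4 -0.5 turn -0.0
0.61 [235.0, 165.6, 261.7, 187.8] [ 17.99731124 -25.87847211]
```

Near the rail but no force rise yet; creep on.

Emit:
{"op": "jog_arm", "data": {
  "motion": [
    [[0,0.7,0],0],
    [[0,1.4,0],0],
    [[0,2,0],0]
  ]
}}

```text
t: 5.35
eef_pos: [562.0, -70.1, 33.6]
tcp_rot: [3.141, -0.0, 1.754]
ft_force: [-1.5, -0.0, 0.5]
opening: 0.004
grip_force: 0.6
```

Emit:
{"op": "jog_arm", "data": {
  "motion": [
    [[0,0.5,0],0],
    [[0,1,0],0]
  ]
}}

```text
t: 5.55
eef_pos: [563.0, -70.0, 33.5]
tcp_rot: [3.142, -0.0, 1.754]
ft_force: [-0.3, -0.9, 1.1]
opening: 0.005
grip_force: 0.6
```

Emit:
{"op": "jog_arm", "data": {
  "motion": [
    [[0,0.5,0],0],
    [[0,1,0],0],
    [[0,1,0],0]
  ]
}}

```text
t: 5.85
eef_pos: [563.8, -69.7, 33.5]
tcp_rot: [-3.141, -0.0, 1.754]
ft_force: [-0.8, 0.3, 1.8]
opening: 0.006
grip_force: 1.1
```

Emit:
{"op": "jog_arm", "data": {
  "motion": [
    [[0,0.5,0],0],
    [[0,1,0],0],
    [[0,1,0],0]
  ]
}}

```text
t: 6.15
eef_pos: [564.1, -69.6, 33.4]
tcp_rot: [-3.14, -0.001, 1.754]
ft_force: [-5.6, -2.0, 2.4]
opening: 0.002
grip_force: 2.9
```

```bash
python3 - <<'E'
from h import *
go(-15,-28,34,1.754)
p=read_camera("side")
cv2.imwrite("pics/s3.png",cv2.resize(p["img"][130:220,210:310],None,fx=6,fy=6,interpolation=2))
E
```

```text
t 6.15 pos [564.1 -69.6  33.4] board [ -8.4 -28.4] yaw 1.754 F [-5.6 -2.   2.4]
shift 0.4 -6.6 -0.6 turn -0.0
```

View pics/s3.png

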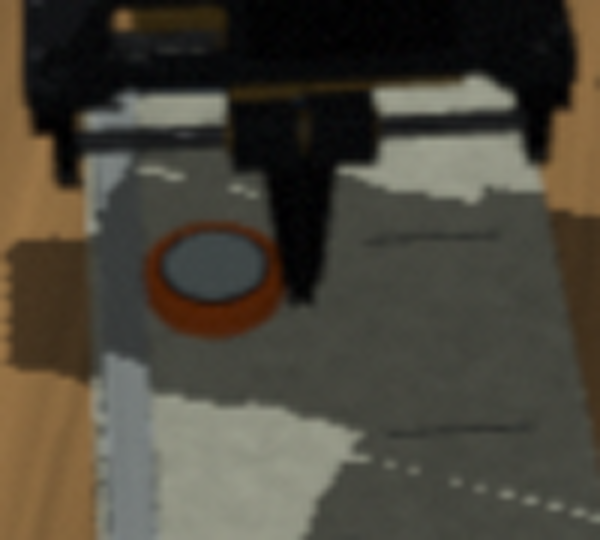

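Lens touches the rail near the middle (crop (212,275), −5.6 N). Retreat, turn, and go round to its −y side.

Emit:
{"op": "jog_arm", "data": {
  "motion": [
    [[0,-18,0],0],
    [[0,-36,0],0],
    [[-25,-36,0],-0.15],
    [[-42,-36,0],-0.3],
    [[-42,-36,0],-0.45]
  ]
}}

```text
t: 6.7
eef_pos: [538.1, -119.3, 33.7]
tcp_rot: [3.14, 0.002, 2.208]
ft_force: [0.3, -0.1, 0.1]
opening: 0.008
grip_force: 0.0
```

Emit:
{"op": "jog_arm", "data": {
  "motion": [
    [[0,0,0],-0.15],
    [[0,0,0],-0.3],
    [[0,0,0],-0.45],
    [[0,0,0],-0.6],
    [[0,0,0],-0.75]
  ]
}}

```text
t: 7.2
eef_pos: [537.6, -117.5, 33.6]
tcp_rot: [3.142, 0.001, 2.96]
ft_force: [0.2, 0.1, -0.4]
opening: 0.004
grip_force: 0.0
```

```bash
python3 - <<'E'
from h import *
go(6.5,-67.5,34,2.976)
p=read_camera("side")
for k in cut_out("lens",p)[:1]:
    v,u=np.nonzero(k["region"]);w=onz(p,u.mean(),v.mean(),14);print(k["p"],k["box"],RB.T@(w-T))
E
```

```text
t 7.2 pos [ 537.6 -117.5   33.6] board [-43.2 -70.7] yaw 2.96 F [ 0.2  0.1 -0.4]
shift -45.3 20.7 -0.4 turn -0.016
0.65 [237.5, 166.8, 257.9, 186.0] [ 20.26773039 -25.37421275]
```

Emit:
{"op": "jog_arm", "data": {
  "motion": [
    [[-15,4,0],-0.016],
    [[-30,10,0],-0.016],
    [[-45,17,0],-0.016],
    [[-45,20,0],-0.016],
    [[-45,20.7,0],-0.016]
  ]
}}

```text
t: 7.8
eef_pos: [584.8, -105.1, 33.3]
tcp_rot: [3.141, -0.0, 2.968]
ft_force: [-0.0, -0.1, 0.4]
opening: 0.005
grip_force: 0.0
```

```bash
python3 - <<'E'
from h import *
go(6.5,-7.5,34,2.976)
go(10,84,34,2.976)
p=read_camera("side")
cv2.imwrite("pics/s4.png",cv2.resize(p["img"][130:220,210:310],None,fx=6,fy=6,interpolation=2))
E
```

```text
t 7.8 pos [ 584.8 -105.1   33.3] board [  5.5 -67.1] yaw 2.968 F [-0.  -0.1  0.4]
shift 19.8 56.2 -0.7 turn -0.008
t 7.8 pos [ 584.8 -105.1   33.3] board [  5.5 -67.1] yaw 2.968 F [-0.  -0.1  0.4]
shift 48.5 143.1 -0.7 turn -0.008
```

View pics/s4.png

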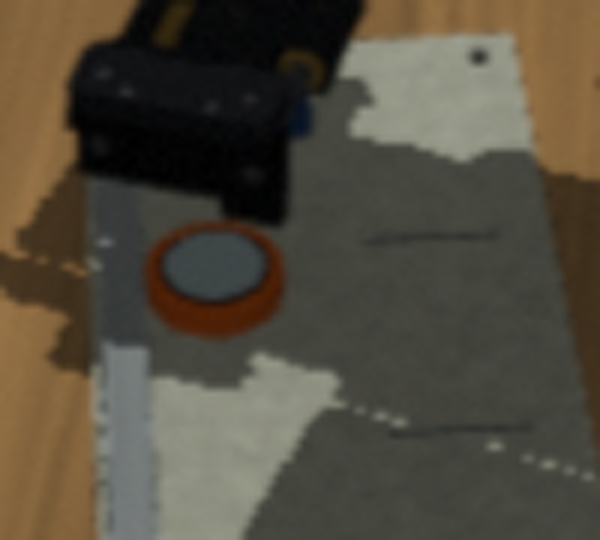

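The lens is still on the rail at crop (215,275), with the fingertips behind it on the −y side. Slide along the rail, watching force.

Emit:
{"op": "jog_arm", "data": {
  "motion": [
    [[0.2,6.5,0],0],
    [[0.4,12.6,0],0],
    [[2.5,18.2,0],0],
    [[4.6,23.8,0],0],
    [[6.7,29.4,0],0]
  ]
}}

```text
t: 8.35
eef_pos: [583.5, -74.9, 33.7]
tcp_rot: [3.142, 0.0, 2.97]
ft_force: [-0.5, -1.4, 1.0]
opening: 0.007
grip_force: 0.8
```

```bash
cat > l.py <<'E'
from h import *
go(9.5,84,34,2.968)
p=read_camera("side")
for k in cut_out("lens",p)[:1]:
    v,u=np.nonzero(k["region"]);w=onz(p,u.mean(),v.mean(),14);print(k["p"],k["box"],RB.T@(w-T))
E
python3 l.py
```

```text
t 8.35 pos [583.5 -74.9  33.7] board [  9.7 -37.1] yaw 2.97 F [-0.5 -1.4  1. ]
shift 42.2 113.5 -0.3 turn 0.002
0.57 [236.4, 174.8, 260.6, 193.9] [21.04967407 -4.38702867]
```

Emit:
{"op": "jog_arm", "data": {
  "motion": [
    [[2.1,5.6,0],0],
    [[4.2,11.2,0],0],
    [[6.3,16.8,0],0],
    [[8.4,22.4,0],0],
    [[10.5,28,0],0]
  ]
}}

```text
t: 8.95
eef_pos: [578.0, -45.5, 33.5]
tcp_rot: [3.142, -0.0, 2.97]
ft_force: [-0.0, -1.3, 1.8]
opening: 0.007
grip_force: 0.8
```

Emit:
{"op": "jog_arm", "data": {
  "motion": [
    [[2.1,5.6,0],0],
    [[4.2,11.2,0],0],
    [[6.3,16.8,0],0],
    [[8.4,22.4,0],0],
    [[10.5,28,0],0]
  ]
}}

```text
t: 9.45
eef_pos: [572.4, -16.2, 33.6]
tcp_rot: [3.141, 0.0, 2.97]
ft_force: [0.7, -1.5, 0.7]
opening: 0.005
grip_force: 0.8
```

```bash
python3 l.py
```

```text
t 9.45 pos [572.4 -16.2  33.6] board [ 9.5 22.6] yaw 2.97 F [ 0.7 -1.5  0.7]
shift 21.3 57.6 -0.4 turn 0.002
0.95 [237.9, 195.1, 264.4, 213.3] [21.21995085 57.82771632]
```

Emit:
{"op": "jog_arm", "data": {
  "motion": [
    [[2.1,5.6,0],0],
    [[4.2,11.2,0],0],
    [[6.3,16.8,0],0],
    [[8.4,22.4,0],0],
    [[10.5,28,0],0]
  ]
}}

```text
t: 10.05
eef_pos: [566.8, 13.3, 33.5]
tcp_rot: [3.141, -0.0, 2.97]
ft_force: [-0.5, -0.6, 1.2]
opening: 0.003
grip_force: 0.5
```

Emit:
{"op": "jog_arm", "data": {
  "motion": [
    [[2.1,5.6,0],0],
    [[3.5,9.4,0],0],
    [[4.9,13.1,0],0],
    [[5.9,15.9,0],0],
    [[6.6,17.8,0],0]
  ]
}}

```text
t: 10.55
eef_pos: [563.5, 31.6, 33.6]
tcp_rot: [3.142, -0.0, 2.97]
ft_force: [-0.9, -0.8, 0.9]
opening: 0.007
grip_force: 0.8
```

```bash
python3 l.py
```

```text
t 10.55 pos [563.5  31.6  33.6] board [ 9.4 71.2] yaw 2.97 F [-0.9 -0.8  0.9]
shift 4.3 12.0 -0.4 turn 0.002
```

Lens about 12–16 mm from home; creep in.

Emit:
{"op": "jog_arm", "data": {
  "motion": [
    [[0.7,1.9,0],0],
    [[1.4,3.8,0],0],
    [[2.1,5.6,0],0],
    [[2.8,7.5,0],0],
    [[3.5,9.4,0],0]
  ]
}}

```text
t: 11.15
eef_pos: [561.6, 41.4, 33.6]
tcp_rot: [3.141, 0.0, 2.97]
ft_force: [-0.4, -0.5, 1.1]
opening: 0.002
grip_force: 0.4
```

Emit:
{"op": "jog_arm", "data": {
  "motion": [
    [[0.3,0.9,0],0],
    [[0.7,1.9,0],0],
    [[1,2.8,0],0]
  ]
}}

```text
t: 11.45
eef_pos: [561.1, 44.3, 33.5]
tcp_rot: [3.142, -0.0, 2.97]
ft_force: [-0.2, -0.2, -0.6]
opening: 0.006
grip_force: 0.5
```

```bash
python3 l.py
```

```text
t 11.45 pos [561.1  44.3  33.5] board [ 9.4 84.1] yaw 2.97 F [-0.2 -0.2 -0.6]
shift -0.1 -0.0 -0.5 turn 0.002
0.89 [234.1, 220.4, 265.5, 232.9] [ 22.59797605 118.30351527]
```

Emit:
{"op": "jog_arm", "data": {
  "motion": [
    [[0.3,0.9,0],0],
    [[0.6,1.7,0],0],
    [[0.6,1.7,0],0]
  ]
}}

```text
t: 11.85
eef_pos: [561.0, 45.4, 33.7]
tcp_rot: [-3.141, 0.0, 2.97]
ft_force: [-1.2, -6.4, 3.6]
opening: 0.003
grip_force: 3.5
```

Emit:
{"op": "jog_arm", "data": {
  "motion": [
    [[0.2,0.6,0],0],
    [[0.4,1.2,0],0],
    [[0.4,1.2,0],0]
  ]
}}

```text
t: 12.15
eef_pos: [561.0, 45.8, 33.8]
tcp_rot: [-3.14, 0.001, 2.97]
ft_force: [-1.2, -15.0, 2.8]
opening: 0.005
grip_force: 7.2
```

End stop reached firmly. Back off, rise and look.

Emit:
{"op": "jog_arm", "data": {
  "motion": [
    [[0,-5,0],0],
    [[0,-20,0],0],
    [[0,-30,-20],0],
    [[0,-30,-65],0],
    [[0,-30,-110],0]
  ]
}}

```text
t: 12.65
eef_pos: [554.8, 16.7, 144.2]
tcp_rot: [3.142, -0.002, 2.969]
ft_force: [0.5, -0.0, 0.5]
opening: 0.006
grip_force: 0.0
```

Emit:
{"op": "jog_arm", "data": {
  "motion": [
    [[40,-40,-20],0],
    [[80,-80,-20],0],
    [[120,-120,-20],0],
    [[120,-120,-20],0]
  ]
}}

```text
t: 13.05
eef_pos: [413.5, -81.4, 163.7]
tcp_rot: [3.141, -0.001, 2.969]
ft_force: [0.0, -0.3, 0.3]
opening: 0.006
grip_force: 0.0
```

```bash
python3 - <<'E'
from h import *
ims=[]
for n,X in(("side",1),("top",1)):
    p=read_camera(n)
    hsv=cv2.cvtColor(p["img"],cv2.COLOR_BGR2HSV)
    u,v=map(int,proj(p,[*b2w(20,115),12])); im=p["img"]
    ims.append(cv2.resize(im[v-35:v+35,u-30:u+30],(390,455),interpolation=2))
    M=cv2.inRange(hsv,(5,120,60),(22,255,255));K=np.zeros_like(M);K[v-18:v+18,u-20:u+20]=255
    pts=cv2.findNonZero(M&K)
    if pts is not None:
        mm=cv2.moments(cv2.convexHull(pts));w=onz(p,mm["m10"]/mm["m00"],mm["m01"]/mm["m00"],14);print(n,(RB.T@(w-T)).round(1))
    for o in("ray_box",):
        for k in cut_out(o,p)[:3]:print(n,o,k["box"])
cv2.imwrite("pics/f.png",np.hstack(ims))
E
```

```text
side [ 21.5 111.9]
side ray_box [147.7, 260.8, 205.4, 313.9]
side ray_box [241.1, 252.1, 275.8, 307.0]
side ray_box [306.9, 281.5, 370.3, 331.3]
top [ 27.4 130.3]
top ray_box [124.3, 196.6, 169.2, 230.4]
top ray_box [177.2, 235.8, 208.8, 277.8]
top ray_box [186.6, 128.3, 223.3, 169.6]
```

View pics/f.png

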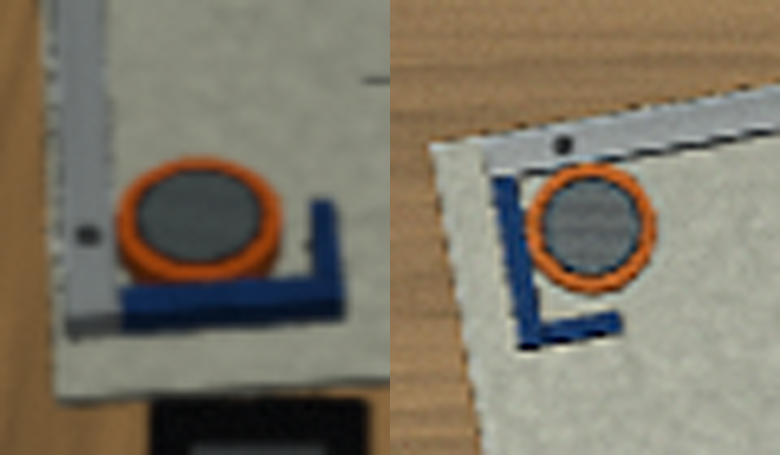

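Both views show the orange rim touching the rail and the blue end stop (top crop (590,230)). It lies flat, with the black box still in place. The hand is clear.

```bash
python3 -c "
from cell import *
print(state()['qvel'].round(3)); print(job_done())"
```

```text
[ 0.027  0.015 -0.021 -0.001  0.003  0.006]
the job is handed in; nothing more can be done
None
```

I pushed the lens to the rail near the middle, slid it along into the left (+y) pocket beside the black ray box until it stopped against the rail and end stop, moved the hand clear, and handed the job in at about 13 s of the 42 s allowed.

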